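Move the latched battery from the instrument to the charger

ROBOT

A 6-joint arm with a two-finger parallel gripper is mounted at the origin on a cart in front of the work surface, level with it; the furniture and walls round the work are solid. World frame = base frame: x ahead of the robot, y to its left, z up, the work surface at z = 0. Lengths are in m, angles in rad, forces in N, time in s.
With the tool pointing down it reaches from about 0.35 to 0.975 m from the base axis. Payload 4.9 kg.
Tool frame: the origin (TCP) lies on the front face of the gripper's body, between the roots of the fingers; the fingertips stand ctrl.tip_extent ahead of it and the grasp point (between the pads) lies 54 mm ahead of it (ctrl.tip_extent is the distance from the TCP to the fingertips, in m); z points along the fingers, y is the line along which they close (so a half turn about z gives the same grasp; the last joint's range is limited). The gripper opens to 85 mm and grips with 20 to 120 N. Pads are 22 mm wide; open, the fingers measure 114 mm over their backs; the gripper's body (76 mm by 85 mm) begins 54 mm behind the grasp point. The pads swing forward as they close: fully open they stand 13 mm farther back than shut.
Start: joints at [1.169, 0.053, 1.613, -0, 1.476, -0.119], TCP at [0.174, 0.6, 0.304] pointing down, gripper open.
Joint ranges: [-3.01, 3.01], [-1.01, 2.22], [0.06, 2.58], [-1.02, 4.17], [0.09, 2.62], [-3.14, 3.14]. Speed limits (rad/s): [2.57, 2.57, 3.14, 3.14, 3.14, 3.14].

INTERFACE

Orientations are given as a rotation vector (axis times angle).
In Python, from station import ctrl gives the robot as it stands.
- The arm moves only by the tool apply_moves, never from a script. Its argument "rows" is one flat list of numbers, 6 for each row, row after row: the shift along the tool's x, y, z normalised to -1 to 1, where 1 is 0.6 m, then the turn, a rotation vector about the tool's x, y, z normalised to -1 to 1, where 1 is 90 degrees. A call has 1 to 20 rows; each row is the pose to reach, as a shift and turn from the pose commanded when the call began, along the tool's axes at that moment; what a row does not reach only later rows make up. A row lasts 1/10 s, in which the tool goes at most 50 mm and 8.59 degrees, less where a joint would pass 70% of its speed; a pose out of reach is approached as far as the arm can. A call with a number of a shift or a turn outside -1 to 1 is refused whole. A call with a gripper value outside its range is refused whole. "grip" is the opening, from 0 (shut) to 1 (fully open), set as the call begins (left out, the last holds). The fingers move at their own pace and stop on an object; "grip_force" is the grip in N (left out, the last holds). Time passes only in rows, so rows that repeat a pose let the fingers close. It gives the time, the measured TCP pose, the force, the opening and the grip force at its end, in the units of the state.
- ctrl.get_obs(): the state, without advancing time (a new reading comes with each control period).
- ctrl.get_image(name): name is "scene" or "top" or "wrist"; returns (picture, depth): 384x512x3 uint8, blue, green, red; 384x512 float32, m along the optical axis (not along the pixel's ray), 0 where there is no reading.
- ctrl.camera_model(name): a dict with "mtx" (3x3 intrinsics, pixels), "R" (3x3) and "t" (3): a world point X has camera coordinates R X + t; the wrist camera has in their place "tool_from_camera" (4x4, takes a point from camera to tool coordinates, whose origin is the TCP and whose axes are the flange's). Camera axes: x right, y down, z forward; pixel columns grow to the right and rows downward; lengths in m; the calibration is good to about 2 mm. A picture is of the moment at which its call begins: read the wrist's pose just before it. camera_model takes no time and is no camera call.
- ctrl.finish_job(): hands the job in; it is judged then, once.
The state is a dict: "t": time; "q": joint angles; "dq": joint speeds; "effort": joint torques, N m; "tool_pos": TCP position; "tool_rot": TCP orientation; "contact_force": force on the tool from outside, world axes, zero at the start; "wrist_torque": the same for the moment, N m; "opening": finger opening in m; "grip_force": force on a finger pad.
Only numpy, scipy, OpenCV 4.12 (cv2) and the standard library are available. Lean on these libraries where they do the work, as an engineer would, in place of code of your own. Each camera call takes 0.05 s, during which the arm holds its last target. There are 200 camera calls.

TASK

The battery in the bench instrument has to be charged: press its sprung snap tab in, keep it pressed while you lift the battery straight out, and never pull hard against the latch. Put it, the same way round, into the charger's sleeve and press it home gently against the spring contact until the tab has snapped under the catch, so that it stays down when you let go. Do not move the vial, the bottle or the timer.

Things in the scene. Friction and masses are not known exactly. Their poses are not given: they have to be found in the camera images.
- battery_center (a point): Centre (half-way up) of the loose battery: upright dark block 36 mm (its x) by 50 mm (y) by 94 mm high, 0.18 to 0.35 kg, z up, sprung tab on its -x face. At the start it is latched in the instrument, lowest 46 mm hidden by the sleeve and its flare. Grip the free upper part across x, one finger on the tab, one on the back (+x) face, within 10 mm of y = 0, 15 to 30 mm above the centre.
- tab_face (a point): Point on the outer face of the battery's grey tab, 26 mm above the battery's centre. The tab is a plate 14 mm wide (y), from 28 mm below to 42 mm above the centre, outer face at battery x = -27 mm at rest; it slides toward +x. Across tab and back: 45 mm at rest, 39.5 mm pressed. Its barb, 20 to 32 mm below the centre, sticks out 4 mm; flat top, ramped underside, so it can also snap in by itself.
- tab (a joint): How far the tab is pressed in (m): 0 at rest, 0.0055 fully in, beyond about 0.0045 the barb is clear of the catch. 3 N start to move it, 10 N press it fully in. Latched, the barb holds by 3 mm under the catch with about 1.5 mm of vertical play. Single readings are noisy.
- instrument: Bench instrument, fixed: white housing, top at 40 mm, 140 mm (x) by 150 mm (y), black dial and display on its -x side. Origin on the worktop under the centre of its grey sleeve (like the charger's), z up. The battery stands in it with its axes along the instrument's, its underside 9 mm above the worktop; the sleeve's flare ends 56 mm above the worktop.
- charger: Charger, fixed: smaller white housing, top at 40 mm, 107 mm (x) by 100 mm (y), no dial. Origin on the worktop under the nominal centre of its sleeve, z up. The battery goes in with its axes along the charger's, tab toward the charger's -x. Home, it stands on the sleeve's floor; within about 1 mm of the floor the released tab snaps out under the catch and holds it.
- charger_mouth (a point): Nominal centre of the charger's sleeve mouth, 53 mm above the worktop. The grey sleeve, 37.6 by 52 mm inside, floats: off the nominal centre by up to 1 mm each way, and its height is not measured: its floor lies 6 to 20 mm above the worktop, its mouth 40 mm above its floor, plus a flared lead-in 6 mm high and 4 mm wide. Slot and catch for the tab at -x, 18 mm wide.
- contact (a joint): How far the spring contact in the charger's sleeve floor is pressed down (m): 0 free (it stands 5 mm above the floor), 0.005 with the battery on the floor, about 0.003 with the battery latched and let go (it rises and leans a little). Noisy reading. It pushes up with 4 N at 0 to 10 N at 0.005, more than the battery's weight; pushing with about 15 N in all puts the battery on the floor, much more wedges it.
- vial_tall: Bystander: small white vial, 23 mm across, 52 mm high, standing; origin at its underside.
- bottle_white_b: Bystander: white bottle, 44 mm across, 104 mm high, standing; origin at its underside.
- timer: Bystander: bench timer, 66 by 66 by 21 mm, lying; origin at its underside.
There are look-alikes about, which are no part of the job. Leave any purple look-alike of the charger alone.

How it is judged:
By the outcome, as a careful person would: the job done as asked, in the order asked, and still so for the second after the job is handed in, with the robot touching nothing.
It also fails if it takes over 58 s, if anything falls off the work surface, if the arm or the gripper's body presses on something with over 40 N, if the wrist force passes 120 N, or if a joint passes its speed limit or range.

## Working session

There is one attempt and no reset: what is moved stays moved. The work goes in short steps, Python scripts to look and compute and a tool call to move; the robot and the scene stay as the last step left them, time stands still between calls to the robot, and variables do not carry over. Pictures are saved under pics/ and viewed, at most 10 in all, crops included, and the job is handed in when it is done.

Besides the shell and the picture viewer there is one more tool, called after "Request:" by a JSON object that holds its "name" and its "arguments". apply_moves: Moves the arm, as the interface text tells. Its arguments: {"type":"object","properties":{"rows":{"type":"array","items":{"type":"number"}},"grip":{"type":"number"},"grip_force":{"type":"number"}},"required":["rows"]}

```bash
ls; mkdir -p pics; cat > h.py <<'E'
import numpy as np, cv2
from scipy.spatial.transform import Rotation as Ro
from station import ctrl
def cam(name):
    o=ctrl.get_obs(); im,d=ctrl.get_image(name); m=ctrl.camera_model(name); K=np.array(m["mtx"])
    if "R" in m: R=np.array(m["R"]); t=np.array(m["t"]); Rw=R.T; c=-R.T@t
    else:
        T=np.array(m["tool_from_camera"]); Rt=Ro.from_rotvec(o["tool_rot"]).as_matrix()
        Rw=Rt@T[:3,:3]; c=Rt@T[:3,3]+np.array(o["tool_pos"])
    return im,d,K,Rw,c
def pts(d,K,Rw,c):
    v,u=np.mgrid[:d.shape[0],:d.shape[1]]
    r=np.stack([(u-K[0,2])/K[0,0],(v-K[1,2])/K[1,1],np.ones_like(d)],-1)*d[...,None]
    return r@Rw.T+c
def onplane(u,v,z,K,Rw,c):
    r=Rw@np.array([(u-K[0,2])/K[0,0],(v-K[1,2])/K[1,1],1.]); return c+r*(z-c[2])/r[2]
E
python3 - <<'E'
from h import *
o=ctrl.get_obs(); print(o, ctrl.tip_extent)
for n in("scene","top"):
    im,d,K,Rw,c=cam(n); cv2.imwrite(f"pics/{n}0.png",im); np.savez(f"{n}0.npz",im=im,d=d,K=K,Rw=Rw,c=c); print(n,c,Rw[:,2])
E
```

```text
pics
{'t': 0.0, 'q': array([ 1.16899859e+00,  5.33645701e-02,  1.61432897e+00,  2.09640672e-06,
        1.47598099e+00, -1.18975347e-01]), 'dq': array([-8.04561822e-04,  1.49160031e-03, -1.16597559e-03, -2.90797471e-04,
       -3.61448128e-05,  2.30761023e-04]), 'effort': array([-7.25726895e-04, -3.93687701e+01, -3.70174026e+01, -2.59393682e-04,
        7.00846067e-03, -2.11480915e-05]), 'tool_pos': array([0.17421113, 0.59972682, 0.30263719]), 'tool_rot': array([-0.44270147, -3.1096993 ,  0.00315858]), 'contact_force': array([ 0.6971326 , -0.50647206,  0.89943683]), 'wrist_torque': array([0.00668436, 0.00443283, 0.03643118]), 'grip_force': 0.0, 'opening': 0.08534899029107447} 0.0726
scene [-0.25283004 -0.4490809   0.66581499] [ 0.70701875  0.48448901 -0.51516491]
top [0.29147662 0.10493406 1.66813765] [ 0.16377151  0.00706047 -0.98647303]
```

View pics/scene0.png

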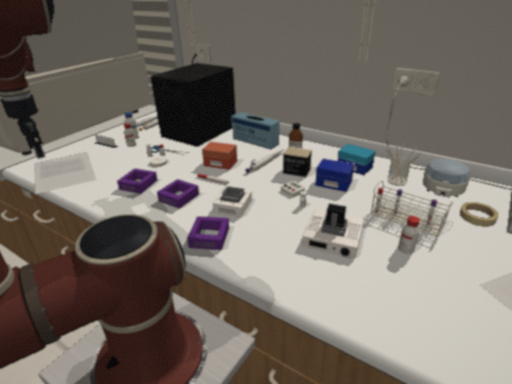

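View pics/top0.png

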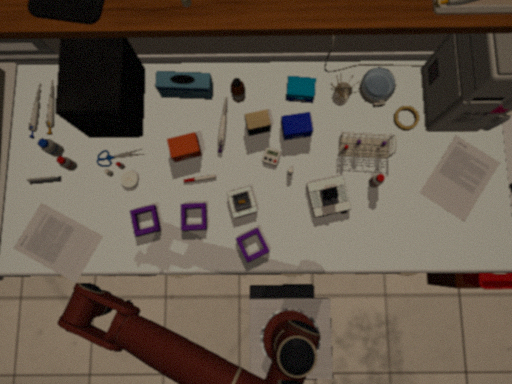

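The scene view shows the instrument with its dark battery at (333,230) and the white charger at (235,198). The top view has them at (328,197) and (242,203), with purple look-alikes at (145,220), (194,217) and (253,245). Next I'll get rough poses from the top depth.

```bash
python3 - <<'E'
from h import *
z=np.load("top0.npz"); im,d,K,Rw,c=[z[k] for k in("im","d","K","Rw","c")]
P=pts(d,K,Rw,c)
for nm,(u0,u1,v0,v1) in dict(inst=(298,358,168,226),chg=(222,264,180,224)).items():
    p=P[v0:v1,u0:u1].reshape(-1,3)
    print(nm,np.percentile(p[:,2],[1,20,50,90,99]).round(3))
    m=(p[:,2]>.03)&(p[:,2]<.07); q=p[m]
    r=cv2.minAreaRect((q[:,:2]*1000).astype(np.float32)); print(m.sum(),r)
    m=(p[:,2]>.075); q=p[m]
    if len(q): print(len(q),q.mean(0),cv2.minAreaRect((q[:,:2]*1000).astype(np.float32)))
for u,v in((290,175),(271,158),(377,180)): 
  print(onplane(u,v,.03,K,Rw,c))
cv2.imwrite("pics/t1.png",cv2.resize(im[160:270,200:370],None,fx=4.6,fy=4.6,interpolation=cv2.INTER_CUBIC))
E
```

```text
inst [-0.008 -0.001  0.004  0.046  0.107]
1146 ((545.0953979492188, -161.82098388671875), (148.769775390625, 151.43336486816406), 12.275238037109375)
166 [ 0.52467958 -0.13098572  0.26082015] ((441.17926025390625, -29.297103881835938), (51.471717834472656, 398.83111572265625), 40.76521682739258)
chg [-0.008 -0.001  0.004  0.045  0.059]
533 ((529.1738891601562, 188.73681640625), (108.35792541503906, 99.858154296875), 15.896027565002441)
6 [0.29147662 0.10493406 1.66813765] ((291.47662353515625, 104.9340591430664), (0.0, 0.0), 0.0)
[ 0.63793209 -0.01000033  0.03      ]
[0.70971025 0.06627933 0.03      ]
[ 0.61392199 -0.36144115  0.03      ]
```

View pics/t1.png

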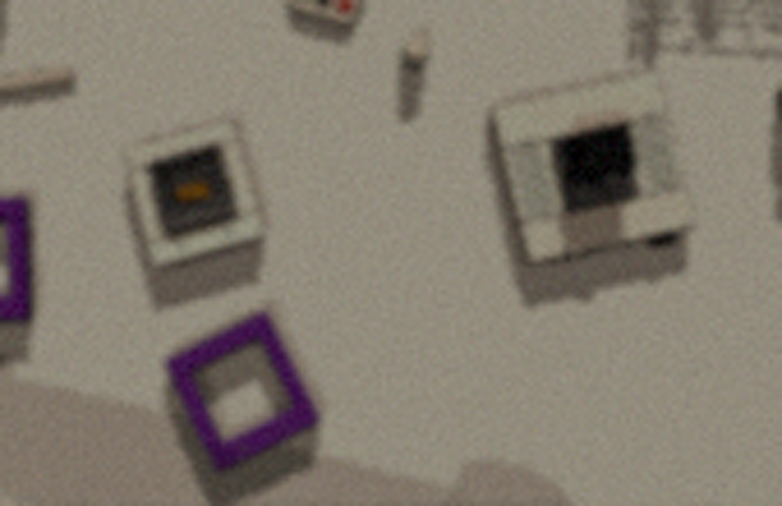

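The crop shows the charger sleeve at (190,190) with its orange contact and the instrument's battery at (597,165). Both are yawed about 12 to 16°. I'll look at the charger with the wrist camera on the way to the instrument.

```bash
cat >> h.py <<'E'
def rows(pos,yaw=None,n=1):
    """normalised row to bring TCP to world pos, tool down, tool y along yaw (deg)"""
    o=ctrl.get_obs(); R0=Ro.from_rotvec(o["tool_rot"]).as_matrix()
    s=R0.T@(np.array(pos)-o["tool_pos"])/.6
    if yaw is None: r=np.zeros(3)
    else:
        a=np.radians(yaw); y=np.array([np.cos(a),np.sin(a),0]); z=np.array([0,0,-1.]); x=np.cross(y,z)
        r=Ro.from_matrix(R0.T@np.stack([x,y,z],1)).as_rotvec()/(np.pi/2)
    print("row",np.r_[s,r].round(4).tolist(),"t",round(o["t"],2),"pos",o["tool_pos"].round(4),"dist",round(.6*np.linalg.norm(s),3),"deg",round(90*np.linalg.norm(r),1))
E
python3 - <<'E'
from h import *
m=ctrl.camera_model("wrist"); print(np.array(m["tool_from_camera"]).round(3),m["mtx"])
rows([.529,.189,.33],16); rows([.529-.07,.189,.33],16)
E
```

```text
[[ 0.    -0.947 -0.322  0.083]
 [ 1.     0.    -0.    -0.001]
 [ 0.    -0.322  0.947 -0.07 ]
 [ 0.     0.     0.     1.   ]] [[334.05443745   0.         247.66902587]
 [  0.         334.05443745 190.89638423]
 [  0.           0.           1.        ]]
row [-0.7588, -0.4925, -0.0446, -0.0012, 0.0005, 0.6422] t 0.1 pos [0.1742 0.5998 0.3027] dist 0.543 deg 57.8
row [-0.6468, -0.5251, -0.0445, -0.0012, 0.0005, 0.6422] t 0.1 pos [0.1742 0.5998 0.3027] dist 0.501 deg 57.8
```

```bash
python3 - <<'E'
from h import *
rows([.529,.189,.25],16)
E
```

```text
row [-0.7588, -0.4923, 0.0887, -0.0012, 0.0005, 0.6422] t 0.1 pos [0.1742 0.5998 0.3027] dist 0.545 deg 57.8
```

Request:
{"name": "apply_moves", "arguments": {"rows": [-0.759,-0.492,0.089,-0.001,0,0.642,-0.759,-0.492,0.089,-0.001,0,0.642,-0.759,-0.492,0.089,-0.001,0,0.642,-0.759,-0.492,0.089,-0.001,0,0.642,-0.759,-0.492,0.089,-0.001,0,0.642,-0.759,-0.492,0.089,-0.001,0,0.642,-0.759,-0.492,0.089,-0.001,0,0.642,-0.759,-0.492,0.089,-0.001,0,0.642,-0.759,-0.492,0.089,-0.001,0,0.642,-0.759,-0.492,0.089,-0.001,0,0.642,-0.759,-0.492,0.089,-0.001,0,0.642,-0.759,-0.492,0.089,-0.001,0,0.642,-0.759,-0.492,0.089,-0.001,0,0.642,-0.759,-0.492,0.089,-0.001,0,0.642]}}

```text
t: 1.5
tool_pos: [0.5288, 0.1901, 0.2502]
tool_rot: [-1.889, -2.509, -0.002]
contact_force: [-0.2, -0.3, 0.4]
opening: 0.0853
grip_force: 0.0
```

```bash
python3 - <<'E'
from h import *
im,d,K,Rw,c=cam("wrist"); cv2.imwrite("pics/w1.png",cv2.resize(im,None,fx=1.5,fy=1.5)); np.savez("w1.npz",im=im,d=d,K=K,Rw=Rw,c=c)
rows([.545,-.162,.25],12.3)
E
```

```text
row [-0.5719, -0.1367, -0.0001, 0.0006, -0.0007, 0.0422] t 1.55 pos [0.5286 0.1904 0.2504] dist 0.353 deg 3.8
```

View pics/w1.png

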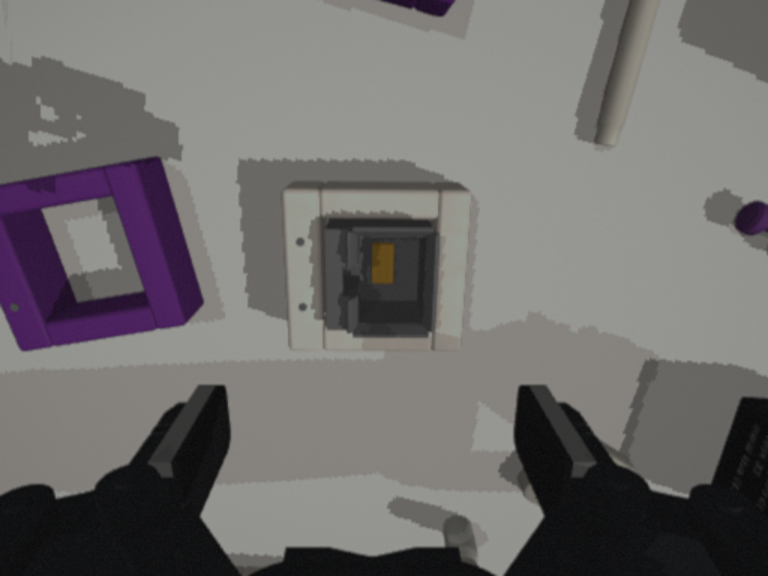

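The wrist view shows the charger sleeve at (380,277), with its slot on the left (-x) and the contact at (383,263). The fingers are clear. Next is the instrument.

Request:
{"name": "apply_moves", "arguments": {"rows": [-0.572,-0.137,0,0,0,0.042,-0.572,-0.137,0,0,0,0.042,-0.572,-0.137,0,0,0,0.042,-0.572,-0.137,0,0,0,0.042,-0.572,-0.137,0,0,0,0.042,-0.572,-0.137,0,0,0,0.042,-0.572,-0.137,0,0,0,0.042,-0.572,-0.137,0,0,0,0.042,-0.572,-0.137,0,0,0,0.042,-0.572,-0.137,0,0,0,0.042]}}

```text
t: 2.55
tool_pos: [0.545, -0.1613, 0.2501]
tool_rot: [-1.969, -2.447, -0.003]
contact_force: [-0.6, -0.7, 0.1]
opening: 0.0858
grip_force: 0.0
```

```bash
python3 - <<'E'
from h import *
im,d,K,Rw,c=cam("wrist"); cv2.imwrite("pics/w2.png",cv2.resize(im,None,fx=1.5,fy=1.5)); np.savez("w2.npz",im=im,d=d,K=K,Rw=Rw,c=c)
# instrument
P=pts(d,K,Rw,c); 
ok=d>0
def rect(m,nm):
    n,l,s,_=cv2.connectedComponentsWithStats(m.astype(np.uint8)); 
    i=1+np.argmax(s[1:,4]); q=P[l==i]; r=cv2.minAreaRect((q[:,:2]*1000).astype(np.float32)); print(nm,s[i],r,"z",np.median(q[:,2]).round(4)); return l==i
v,u=np.mgrid[:384,:512]
roi=(v<250)
rect(ok&roi&(abs(P[...,2]-.103)<.006),"batt top")
rect(ok&roi&(abs(P[...,2]-.04)<.005),"inst top")
h,e=np.histogram(P[roi&ok][:,2],np.arange(-.01,.13,.004)); print(dict(zip(e.round(3),h)))
z=np.load("w1.npz"); im,d,K,Rw,c=[z[k] for k in("im","d","K","Rw","c")]; P=pts(d,K,Rw,c); ok=d>0
roi=(v>115)&(v<240)&(u>180)&(u<320)
h,e=np.histogram(P[roi&ok][:,2],np.arange(-.01,.08,.002)); print(dict(zip(e.round(3),h)))
rect(ok&roi&(abs(P[...,2]-.04)<.004),"chg top")
# dark sleeve
g=im.max(2); rect(ok&roi&(g<110)&(P[...,2]>.044),"flare")
E
```

```text
batt top [ 235  171   56   69 3511] ((556.08544921875, -162.90536499023438), (38.31251525878906, 50.52660369873047), 12.707512855529785) z 0.1033
inst top [  171    93   171   157 18218] ((551.5654907226562, -160.31817626953125), (140.5319061279297, 142.10813903808594), 12.28981876373291) z 0.0403
{np.float64(-0.01): np.int64(0), np.float64(-0.006): np.int64(174), np.float64(-0.002): np.int64(99623), np.float64(0.002): np.int64(810), np.float64(0.006): np.int64(123), np.float64(0.01): np.int64(97), np.float64(0.014): np.int64(79), np.float64(0.018): np.int64(105), np.float64(0.022): np.int64(192), np.float64(0.026): np.int64(281), np.float64(0.03): np.int64(442), np.float64(0.034): np.int64(460), np.float64(0.038): np.int64(17827), np.float64(0.042): np.int64(395), np.float64(0.046): np.int64(775), np.float64(0.05): np.int64(1124), np.float64(0.054): np.int64(574), np.float64(0.058): np.int64(64), np.float64(0.062): np.int64(70), np.float64(0.066): np.int64(67), np.float64(0.07): np.int64(72), np.float64(0.074): np.int64(83), np.float64(0.078): np.int64(91), np.float64(0.082): np.int
[... 1386 characters left out ...]
64(0.052): np.int64(412), np.float64(0.054): np.int64(481), np.float64(0.056): np.int64(660), np.float64(0.058): np.int64(26), np.float64(0.06): np.int64(0), np.float64(0.062): np.int64(0), np.float64(0.064): np.int64(0), np.float64(0.066): np.int64(0), np.float64(0.068): np.int64(0), np.float64(0.07): np.int64(0), np.float64(0.072): np.int64(0), np.float64(0.074): np.int64(0), np.float64(0.076): np.int64(0)}
chg top [ 187  125  127  109 7093] ((532.046630859375, 185.7227783203125), (107.32677459716797, 99.67772674560547), 15.666773796081543) z 0.0402
flare [ 216  150   77   75 2805] ((535.073486328125, 186.0792999267578), (62.650718688964844, 65.06535339355469), 15.568082809448242) z 0.0527
```

View pics/w2.png

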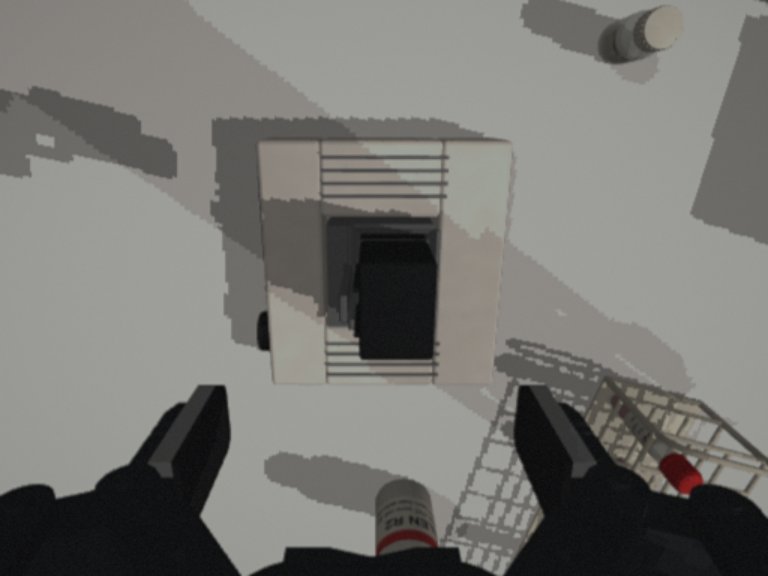

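The wrist view shows the battery top at (397,298) with the tab on its left side, the vial at (655,30), and a bottle at (407,520) that is clear of the gripper. Next I'll refine the battery and sleeve from the saved data.

```bash
python3 - <<'E'
from h import *
v,u=np.mgrid[:384,:512]
def loc(q,o,yaw):
    a=np.radians(yaw); R=np.array([[np.cos(a),np.sin(a)],[-np.sin(a),np.cos(a)]]); return (q[:,:2]-o)@R.T*1000
def load(f):
    z=np.load(f); im,d,K,Rw,c=[z[k] for k in("im","d","K","Rw","c")]; return im,d,pts(d,K,Rw,c)
im,d,P=load("w2.npz")
m=(d>0)&(v<250)&(abs(P[...,2]-.1033)<.0015); q=P[m]
r=cv2.minAreaRect((q[:,:2]*1000).astype(np.float32)); print(r)
L=loc(q,np.array([.5561,-.1629]),12.4); 
for k in(0,1): print(np.percentile(L[:,k],[.5,2,98,99.5]).round(2))
t=(d>0)&(v<250)&(abs(P[...,2]-.098)<.002); L=loc(P[t],np.array([.5561,-.1629]),12.4); L=L[(L[:,0]<-12)]; print("tab",len(L),np.percentile(L,[2,50,98],axis=0).round(1))
im,d,P=load("w1.npz"); o=np.array([.535,.186]); roi=(d>0)&(v>115)&(v<240)&(u>180)&(u<320)
# sleeve inner section lines: height profile along local x (|y|<15 , off slot) and along local y
L=loc(P.reshape(-1,3),o,15.6).reshape(384,512,2); Z=P[...,2]*1000
for k,lim in((0,(12,22)),(1,(-12,12))):
    mm=roi&(abs(L[...,1-k])<lim[1])&((abs(L[...,1-k])>lim[0]) if k==0 else True)
    for b in np.arange(-36,36,1.5):
        s=Z[mm&(abs(L[...,k]-b)<.75)]
        if len(s): print("xy"[k],b,np.percentile(s,[10,50,90]).round(1),end=" | ")
    print()
E
```

```text
((556.0953979492188, -162.72169494628906), (38.135826110839844, 50.026641845703125), 13.048049926757812)
[-17.76 -16.32  17.98  18.71]
[-24.43 -23.3   24.    24.75]
tab 128 [[-25.9 -10.2]
 [-23.7   0.9]
 [-13.3  25. ]]
x -36.0 [39.  40.2 40.9] | x -34.5 [17.8 35.5 38.8] | x -31.5 [49.7 49.7 49.7] | x -30.0 [50.2 50.9 51.8] | x -28.5 [50.1 51.2 51.9] | x -27.0 [49.9 50.9 51.8] | x -25.5 [50.2 51.  51.8] | x -24.0 [50.3 51.1 51.6] | x -22.5 [50.5 51.2 51.9] | x -21.0 [50.  50.9 51.7] | x -19.5 [50.7 55.7 56.7] | x -18.0 [56.1 57.1 57.9] | x -16.5 [55.  56.  57.4] | x -15.0 [53.2 54.  55.2] | x -13.5 [21.7 51.  52.5] | x -12.0 [10.1 10.9 11.4] | x -10.5 [10.2 10.9 11.5] | x -9.0 [10.3 10.8 11.7] | x -7.5 [10.7 11.3 12. ] | x -6.0 [10.3 11.  11.8] | x -4.5 [10.1 10.9 15.7] | x -3.0 [ 9.6 11.2 15.1] | x -1.5 [10.6 11.3 16. ] | x 0.0 [10.2 11.  15.7] | x 1.5 [ 9.9 11.2 14.8] | x 3.0 [10.5 11.1 15.4] | x 4.5 [10.6 11.5 14.7] | x 6.0 [10.2 11.4 14.5] | x 7.5 [10.2 11.2 15.6] | x 9.0 [10.5 11.2 12.2] | x 10.5 [10.2 10.9 11.5] | x 12.0 [10.1 11.1 11.6] | x 13.5 [10.  11.1 11.6] | x 15.0 [10.4 
[... 726 characters left out ...]
] | y -12.0 [11.1 15.6 16.3] | y -10.5 [10.6 12.8 16.7] | y -9.0 [11.  15.6 16.7] | y -7.5 [10.7 11.8 16.8] | y -6.0 [10.5 15.5 16.3] | y -4.5 [10.5 13.7 16.6] | y -3.0 [10.7 15.4 16.4] | y -1.5 [10.6 14.7 16.4] | y 0.0 [10.8 15.5 16.5] | y 1.5 [10.2 14.3 16.7] | y 3.0 [10.8 15.3 16.7] | y 4.5 [10.6 11.9 16.6] | y 6.0 [10.6 15.8 16.6] | y 7.5 [10.4 12.7 16.1] | y 9.0 [10.  15.8 16.7] | y 10.5 [10.7 15.1 16.1] | y 12.0 [10.4 14.2 16.7] | y 13.5 [10.2 11.2 15.4] | y 15.0 [ 9.8 10.8 11.6] | y 16.5 [10.2 11.1 11.5] | y 25.5 [50.8 51.1 51.7] | y 27.0 [51.7 52.6 53.4] | y 28.5 [53.6 54.3 55.1] | y 30.0 [25.6 38.3 56.5] | y 31.5 [56.  56.7 57.7] | y 33.0 [37.2 38.  57.5] | y 34.5 [38.9 39.8 40.6] |
```

```bash
python3 - <<'E'
from h import *
rows([.5548,-.1630,.19],12.4);rows([.5548,-.1630,.131],12.4)
E
```

```text
row [-0.0068, 0.015, 0.1002, 0.0008, -0.0008, -0.0002] t 2.6 pos [ 0.5451 -0.161   0.2501] dist 0.061 deg 0.1
row [-0.007, 0.0148, 0.1985, 0.0008, -0.0008, -0.0002] t 2.6 pos [ 0.5451 -0.161   0.2501] dist 0.12 deg 0.1
```

Request:
{"name": "apply_moves", "arguments": {"rows": [-0.007,0.015,0.1,0.001,-0.001,0,-0.007,0.015,0.1,0.001,-0.001,0,-0.007,0.015,0.12,0.001,-0.001,0,-0.007,0.015,0.14,0.001,-0.001,0,-0.007,0.015,0.16,0.001,-0.001,0,-0.007,0.015,0.18,0.001,-0.001,0,-0.007,0.015,0.1985,0.001,-0.001,0,-0.007,0.015,0.1985,0.001,-0.001,0,-0.007,0.015,0.1985,0.001,-0.001,0]}}

```text
t: 3.5
tool_pos: [0.5548, -0.1651, 0.1309]
tool_rot: [1.972, 2.445, -0.001]
contact_force: [0.0, -0.5, -0.1]
opening: 0.0854
grip_force: 0.0
```

Request:
{"name": "apply_moves", "arguments": {"rows": [0,0,0,0,0,0,0,0,0,0,0,0,0,0,0,0,0,0,0,0,0,0,0,0,0,0,0,0,0,0], "grip": 0.66, "grip_force": 30}}

```text
t: 4.0
tool_pos: [0.5549, -0.165, 0.1312]
tool_rot: [1.972, 2.445, -0.001]
contact_force: [0.0, 0.1, -1.1]
opening: 0.0564
grip_force: 0.0
```

```bash
python3 - <<'E'
from h import *
im,d,K,Rw,c=cam("wrist"); cv2.imwrite("pics/w3.png",cv2.resize(im[120:],None,fx=1.5,fy=1.5)); np.savez("w3.npz",im=im,d=d,K=K,Rw=Rw,c=c)
o=ctrl.get_obs(); print(o["t"],o["tool_pos"],o["contact_force"],o["wrist_torque"],o["opening"])
R0=Ro.from_rotvec(o["tool_rot"]).as_matrix(); print(np.degrees(np.arctan2(R0[1,1],R0[0,1])),R0[2])
E
```

```text
4.05 [ 0.55486184 -0.16504345  0.13115607] [0.22168119 0.51620093 0.33385315] [ 0.04636031  0.00983754 -0.03634838] 0.05630993765767033
12.23719967678309 [-8.82299053e-04 -1.61289826e-04 -9.99999598e-01]
```

View pics/w3.png

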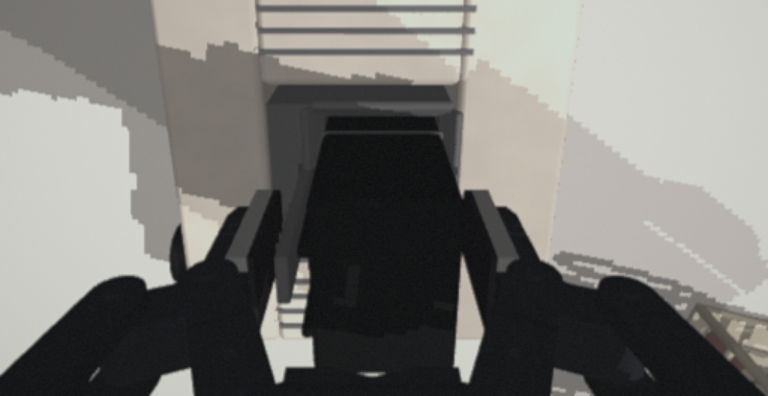

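The view shows the battery between the pads: left pad inner edge about (282,190), right about (463,190), tab on the left at (290,250). I'll check the centring with depth.

```bash
python3 - <<'E'
from h import *
z=np.load("w3.npz"); d=z["d"];P=pts(d,z["K"],z["Rw"],z["c"]); o=ctrl.get_obs(); R0=Ro.from_rotvec(o["tool_rot"]).as_matrix()
T=((P-o["tool_pos"])@R0)*1000   # tool coords mm
def st(nm,m):
    q=T[m&(d>0)]; print(nm,len(q),"x",np.percentile(q[:,0],[1,50,99]).round(1),"y",np.percentile(q[:,1],[1,2,10,50,90,98,99]).round(1),"z",np.median(q[:,2]).round(1))
st("batt",(abs(P[...,2]-.103)<.0015)&(abs(T[...,1])<24)&(T[...,0]>10))
st("tab",(T[...,2]>31.5)&(T[...,2]<50)&(T[...,1]>-27)&(T[...,1]<-19)&(abs(T[...,0])<12))
st("padL",(T[...,2]>40)&(T[...,2]<75)&(T[...,1]>-40)&(T[...,1]<-27)&(abs(T[...,0])<13))
st("padR",(T[...,2]>40)&(T[...,2]<75)&(T[...,1]<40)&(T[...,1]>20)&(abs(T[...,0])<13))
E
```

```text
batt 4569 x [10.2 19.  26.9] y [-15.7 -14.7 -11.7   2.4  16.8  19.8  20.2] z 27.9
tab 721 x [-4.7  5.3  9.4] y [-24.5 -24.3 -23.6 -21.6 -20.6 -20.5 -20.4] z 35.7
padL 1225 x [-10.4   7.   11.2] y [-39.9 -39.6 -38.2 -29.4 -28.3 -28.2 -28.1] z 50.1
padR 1290 x [-10.7   6.7  11.1] y [27.8 27.8 27.9 28.9 38.  39.6 39.8] z 50.5
```

Request:
{"name": "apply_moves", "arguments": {"rows": [0.003,0.001,0,0,0,0,0.003,0.001,0,0,0,0,0.003,0.001,0,0,0,0]}}

```text
t: 4.35
tool_pos: [0.555, -0.163, 0.131]
tool_rot: [1.972, 2.445, -0.001]
contact_force: [0.1, 1.7, -0.1]
opening: 0.0563
grip_force: 0.0
```

Request:
{"name": "apply_moves", "arguments": {"rows": [0,0,0,0,0,0,0,0,0,0,0,0,0,0,0,0,0,0,0,0,0,0,0,0,0,0,0,0,0,0,0,0,0,0,0,0,0,0,0,0,0,0], "grip": 0, "grip_force": 35}}

```text
t: 5.05
tool_pos: [0.5559, -0.1632, 0.1322]
tool_rot: [1.971, 2.444, 0.001]
contact_force: [1.1, 2.5, 6.1]
opening: 0.0369
grip_force: 36.9
```

```bash
python3 - <<'E'
from h import *
o=ctrl.get_obs(); print({k:np.round(v,4) for k,v in o.items() if k in("t","tool_pos","contact_force","wrist_torque","opening","grip_force")}, [k for k in o])
E
```

```text
{'t': np.float64(5.05), 'tool_pos': array([ 0.5559, -0.1632,  0.1322]), 'contact_force': array([1.1206, 2.5102, 6.1187]), 'wrist_torque': array([ 0.353 , -0.0581,  0.0208]), 'grip_force': np.float64(36.8501), 'opening': np.float64(0.0369)} ['t', 'q', 'dq', 'effort', 'tool_pos', 'tool_rot', 'contact_force', 'wrist_torque', 'grip_force', 'opening']
```

Request:
{"name": "apply_moves", "arguments": {"rows": [0,0,-0.002,0,0,0,0,0,-0.003,0,0,0,0,0,-0.004,0,0,0,0,0,-0.004,0,0,0]}}

```text
t: 5.45
tool_pos: [0.5553, -0.1631, 0.1325]
tool_rot: [1.971, 2.444, 0.0]
contact_force: [6.2, -0.0, -5.1]
opening: 0.0368
grip_force: 35.9
```

Request:
{"name": "apply_moves", "arguments": {"rows": [0,0,-0.001,0,0,0,0,0,-0.002,0,0,0,0,0,-0.002,0,0,0]}}

```text
t: 5.75
tool_pos: [0.5552, -0.1629, 0.1334]
tool_rot: [1.972, 2.444, 0.001]
contact_force: [6.6, 0.5, -6.5]
opening: 0.0365
grip_force: 35.8
```

```bash
python3 - <<'E'
from h import *
im,d,K,Rw,c=cam("wrist"); cv2.imwrite("pics/w4.png",cv2.resize(im[120:],None,fx=1.5,fy=1.5)); np.savez("w4.npz",im=im,d=d,K=K,Rw=Rw,c=c)
o=ctrl.get_obs(); print({k:np.round(v,4) for k,v in o.items() if k in("t","tool_pos","contact_force","wrist_torque","opening","grip_force")})
P=pts(d,K,Rw,c);R0=Ro.from_rotvec(o["tool_rot"]).as_matrix()
T=((P-o["tool_pos"])@R0)*1000
def st(nm,m):
    q=T[m&(d>0)]; print(nm,len(q),"x",np.percentile(q[:,0],[1,50,99]).round(1),"y",np.percentile(q[:,1],[1,2,10,50,90,98,99]).round(1),"z",np.median(q[:,2]).round(1),"worldz",np.median(P[m&(d>0)][:,2]))
st("batt",(abs(P[...,2]-.1045)<.003)&(abs(T[...,1])<24)&(T[...,0]>12))
st("tab",(T[...,2]>33)&(T[...,2]<50)&(T[...,1]>-27)&(T[...,1]<-17)&(abs(T[...,0])<30))
E
```

```text
{'t': np.float64(5.8), 'tool_pos': array([ 0.5552, -0.1629,  0.1334]), 'contact_force': array([ 5.848 ,  0.0426, -6.3321]), 'wrist_torque': array([ 0.0904, -1.2685, -0.0105]), 'grip_force': np.float64(35.8356), 'opening': np.float64(0.0365)}
batt 3876 x [12.1 19.4 25.2] y [-18.8 -17.7 -14.6  -0.4  13.9  16.8  17.3] z 28.8 worldz 0.1046390309271884
tab 528 x [-11.   10.2  24.4] y [-26.9 -26.7 -24.6 -21.5 -19.  -17.2 -17.1] z 35.7 worldz 0.09763982338250826
```

View pics/w4.png

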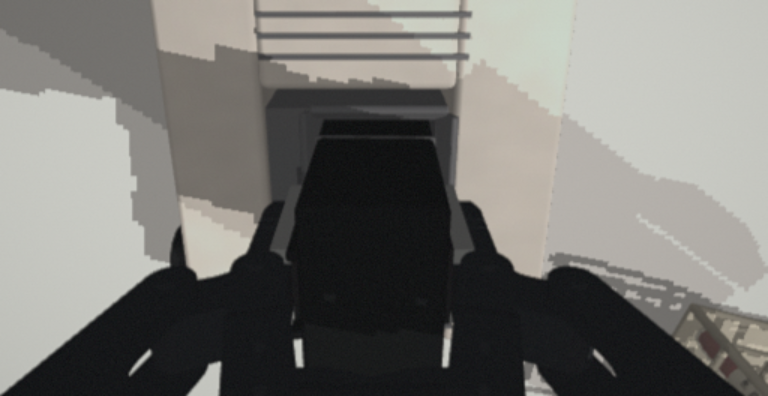

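The picture shows the pads closed on the battery, roughly symmetric about it, with the battery top edges at 297 and 450. The opening of 36.5 mm is less than the 39.5 mm expected, so I'll check pad positions and tilt in the depth already saved.

```bash
python3 - <<'E'
from h import *
o=ctrl.get_obs(); R0=Ro.from_rotvec(o["tool_rot"]).as_matrix()
for f in("w3.npz","w4.npz"):
    z=np.load(f); d=z["d"];P=pts(d,z["K"],z["Rw"],z["c"]); 
    tp=o["tool_pos"] if f=="w4.npz" else np.array([.55486,-.16504,.13116])
    T=((P-tp)@R0)*1000
    m=(d>0)&(abs(P[...,2]-.1045)<.004)&(abs(T[...,1])<15)&(T[...,0]>5)&(T[...,0]<23); q=T[m]
    A=np.c_[q[:,:2],np.ones(len(q))]; print(f,"top plane slopes deg",np.degrees(np.linalg.lstsq(A,q[:,2],rcond=None)[0][:2]))
    for a,b in((-40,-15),(15,40)):
        m=(d>0)&(T[...,2]>38)&(T[...,2]<75)&(T[...,1]>a)&(T[...,1]<b)&(T[...,0]>7)&(T[...,0]<13); q=T[m]
        print(len(q),"y",np.percentile(abs(q[:,1]),[1,5,25,50,90]).round(1),"z",np.percentile(q[:,2],[1,50,99]).round(1))
E
```

```text
w3.npz top plane slopes deg [-0.03871144 -0.26934097]
1100 y [20.6 20.9 22.8 28.6 33.9] z [38.2 50.3 73.2]
666 y [27.8 27.9 28.5 30.6 33.9] z [38.2 49.3 64.6]
w4.npz top plane slopes deg [-0.0382157  -1.36164912]
360 y [20.  21.2 22.3 23.4 25. ] z [38.3 48.  66.3]
358 y [20.  20.6 22.1 23.1 26. ] z [38.4 47.  66.5]
```

Request:
{"name": "apply_moves", "arguments": {"rows": [0,0.0015,0,0,0,0,0,0.0025,0,0,0,0,0,0.0025,-0.001,0,0,0,0,0.0025,-0.002,0,0,0,0,0.0025,-0.002,0,0,0], "grip_force": 30}}

```text
t: 6.3
tool_pos: [0.556, -0.1628, 0.1357]
tool_rot: [-1.972, -2.445, 0.002]
contact_force: [0.1, -0.1, -2.9]
opening: 0.0367
grip_force: 35.6
```

Request:
{"name": "apply_moves", "arguments": {"rows": [0,0,-0.006,0,0,0,0,0,-0.015,0,0,0,0,0,-0.025,0,0,0,0,0,-0.04,0,0,0,0,0,-0.055,0,0,0,0,0,-0.07,0,0,0,0,0,-0.085,0,0,0,0,0,-0.1,0,0,0,0,0,-0.115,0,0,0,0,0,-0.13,0,0,0,0,0,-0.13,0,0,0]}}

```text
t: 7.4
tool_pos: [0.5574, -0.1631, 0.216]
tool_rot: [1.97, 2.443, 0.0]
contact_force: [-0.5, 0.7, -3.0]
opening: 0.0363
grip_force: 35.6
```

```bash
cat >> h.py <<'E'
def batt(P,d,T,z0):
    m=(d>0)&(T[...,2]>20)&(T[...,2]<33)&(abs(T[...,1])<24)&(T[...,0]>8)&(T[...,0]<30); q=T[m]
    A=np.c_[q[:,:2],np.ones(len(q))]; s=np.linalg.lstsq(A,q[:,2],rcond=None)[0]
    print("batt",len(q),"x99",np.percentile(q[:,0],[98,99,99.5]).round(1),"y",np.percentile(q[:,1],[.5,1,99,99.5]).round(1),"z",np.median(q[:,2]).round(1),"slopes",np.degrees(s[:2]).round(2))
    L=q[(q[:,0]>12)&(q[:,0]<24)]; e=[]
    for b in np.arange(12,24,1.5):
        k=L[abs(L[:,0]-b)<.75]; e.append((b,k[:,1].min(),k[:,1].max()))
    e=np.array(e); print("edge yaw deg", np.degrees(np.polyfit(e[:,0],e[:,1],1)[0]).round(1),np.degrees(np.polyfit(e[:,0],e[:,2],1)[0]).round(1))
E
python3 - <<'E'
from h import *
im,d,K,Rw,c=cam("wrist"); o=ctrl.get_obs(); R0=Ro.from_rotvec(o["tool_rot"]).as_matrix()
P=pts(d,K,Rw,c); T=((P-o["tool_pos"])@R0)*1000; np.savez("w5.npz",im=im,T=T,d=d)
batt(P,d,T,0); print(o["contact_force"],o["wrist_torque"],o["opening"], np.degrees(np.arctan2(R0[1,1],R0[0,1])))
E
```

```text
batt 5619 x99 [24.8 24.9 25. ] y [-23.6 -23.2  23.2  23.6] z 27.7 slopes [ 7.53 -0.48]
edge yaw deg 33.9 -25.3
[ 0.08577884  1.19790969 -3.66053957] [-0.00741044 -0.02623163  0.06954877] 0.036631657860487006 12.238319812813426
```

```bash
python3 - <<'E'
from h import *
z=np.load("w5.npz"); T=z["T"]; d=z["d"]
m=(d>0)&(abs(T[...,2]-27.5)<2.5)&(abs(T[...,1])<24)&(T[...,0]>8)&(T[...,0]<30); q=T[m]
h,e=np.histogram(q[:,2],np.arange(25,30.1,.5)); print(h)
q=q[abs(q[:,2]-np.median(q[:,2]))<1.5]
A=np.c_[q[:,:2],np.ones(len(q))]; print(np.degrees(np.linalg.lstsq(A,q[:,2],rcond=None)[0][:2]),np.median(q[:,2]))
print(np.percentile(q[:,0],[99,99.5]),np.percentile(q[:,1],[.5,1,99,99.5]))
for b in np.arange(12,25,1.5):
    k=q[abs(q[:,0]-b)<.75]; print(b,k[:,1].min().round(1),k[:,1].max().round(1))
rows([.54,.187,.216],15.6)
E
```

```text
[  24   40  160  606 1221 1365  769  329  173  135]
[ 1.13993265 -0.96389295] 27.595100951548112
[24.71663255 24.8995519 ] [-22.26599891 -20.38890464  21.17494625  22.65532713]
12.0 -23.7 24.0
13.5 -19.2 17.9
15.0 -17.3 18.2
16.5 -17.3 18.1
18.0 -17.2 18.0
19.5 -17.2 17.9
21.0 -17.5 18.2
22.5 -17.5 18.1
24.0 -17.0 17.7
row [0.5759, 0.096, -0.0027, 0.0007, 0.0012, -0.0374] t 7.45 pos [ 0.557  -0.1629  0.2149] dist 0.35 deg 3.4
```

```bash
python3 - <<'E'
from h import *
rows([.5397,.1874,.200],15.6)
E
```

```text
row [0.5767, 0.0956, 0.0239, 0.0007, 0.0012, -0.0374] t 7.45 pos [ 0.557  -0.1629  0.2149] dist 0.351 deg 3.4
```

Request:
{"name": "apply_moves", "arguments": {"rows": [0.03,0.005,0,0,0,0,0.09,0.015,0,0,0,-0.01,0.16,0.027,0,0,0,-0.02,0.23,0.038,0,0,0,-0.03,0.3,0.05,0,0,0,-0.037,0.37,0.061,0,0,0,-0.037,0.44,0.073,0,0,0,-0.037,0.5,0.083,0.01,0,0,-0.037,0.55,0.091,0.02,0,0,-0.037,0.57,0.095,0.024,0.001,0.001,-0.037,0.577,0.0956,0.024,0.001,0.001,-0.037,0.577,0.0956,0.024,0.001,0.001,-0.037,0.577,0.0956,0.024,0.001,0.001,-0.037]}}

```text
t: 8.75
tool_pos: [0.5394, 0.1868, 0.1993]
tool_rot: [-1.901, -2.5, 0.002]
contact_force: [-0.9, -0.3, -2.0]
opening: 0.0366
grip_force: 35.6
```

```bash
python3 - <<'E'
from h import *
im,d,K,Rw,c=cam("wrist"); o=ctrl.get_obs(); R0=Ro.from_rotvec(o["tool_rot"]).as_matrix()
P=pts(d,K,Rw,c); T=((P-o["tool_pos"])@R0)*1000; np.savez("w6.npz",im=im,T=T,d=d,P=P)
cv2.imwrite("pics/w6.png",cv2.resize(im[100:],None,fx=1.5,fy=1.5))
q=T[(d>0)&(abs(T[...,2]-27.6)<1.5)&(abs(T[...,1])<24)&(T[...,0]>14)&(T[...,0]<30)]
print(np.percentile(q[:,0],[99,99.5]),np.percentile(q[:,1],[.5,1,99,99.5]),np.median(q[:,2]))
print(o["contact_force"],o["wrist_torque"],o["opening"], np.degrees(np.arctan2(R0[1,1],R0[0,1])),R0[2])
rows([.5397,.1874,.2],15.6)
E
```

```text
[24.87222471 25.20000776] [-17.01700209 -16.55063167  16.73854671  16.95691889] 28.563048434989224
[ 0.788564    0.48611062 -2.14825554] [ 0.00545869 -0.0434997  -0.00657904] 0.03652492809167224 15.481647471622491 [ 4.98831989e-04 -1.48182871e-03 -9.99998778e-01]
row [0.001, 0.0006, -0.0009, -0.0009, -0.0003, -0.0013] t 8.8 pos [0.5395 0.1867 0.1995] dist 0.001 deg 0.1
```

View pics/w6.png

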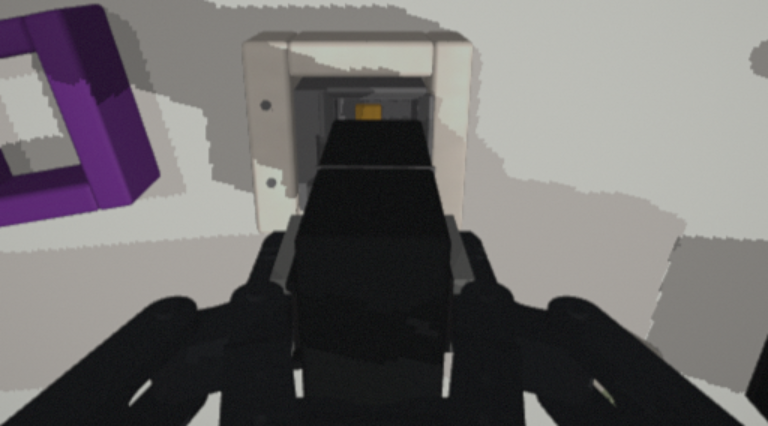

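The view shows the battery's lower front edge at (380,121), between 332 and 428, hanging over the sleeve. I'll measure the bottom edge against the sleeve in this same frame.

```bash
python3 - <<'E'
from h import *
z=np.load("w6.npz"); T=z["T"]; d=z["d"]; P=z["P"]; o=ctrl.get_obs(); R0=Ro.from_rotvec(o["tool_rot"]).as_matrix()
for zz in range(34,124,8):
    q=T[(d>0)&(abs(T[...,2]-zz)<3)&(abs(T[...,1])<24)&(T[...,0]>15)&(T[...,0]<35)]
    if len(q)>10: print(zz,len(q),"xmed",np.median(q[:,0]).round(2),"y",np.percentile(q[:,1],[1,3,97,99]).round(1))
# sleeve in this view: local coords about est. centre
a=np.radians(15.6); R=np.array([[np.cos(a),np.sin(a)],[-np.sin(a),np.cos(a)]]); L=(P[...,:2]-[.5406,.1876])@R.T*1000; Z=P[...,2]*1000
mm=(d>0)&(L[...,1]>14)&(L[...,1]<26)
for b in list(np.arange(-27,-16,1))+list(np.arange(16,28,1)):
    s=Z[mm&(abs(L[...,0]-b)<.5)]; 
    if len(s): print("x",b,np.median(s).round(1),end=" | ")
mm=(d>0)&(abs(L[...,0])<10)
for b in np.arange(22,36,1):
    s=Z[mm&(abs(L[...,1]-b)<.5)]
    if len(s): print("y",b,np.median(s).round(1),end=" | ")
print("sleeve centre in tool", (R0.T@(np.array([.5406,.1876,.05])-o["tool_pos"])*1000).round(2))
E
```

```text
34 852 xmed 24.92 y [-17.2 -16.5  16.2  17.1]
42 699 xmed 24.95 y [-17.2 -16.6  16.5  17.3]
50 568 xmed 24.95 y [-16.9 -16.   16.6  17.3]
58 487 xmed 24.96 y [-16.8 -16.   16.7  17.6]
66 429 xmed 24.98 y [-16.6 -15.8  17.1  17.7]
74 333 xmed 25.01 y [-16.3 -15.4  16.9  17.6]
82 298 xmed 25.01 y [-16.4 -15.7  17.2  18.1]
90 274 xmed 25.0 y [-16.1 -15.2  17.7  18.2]
98 239 xmed 25.02 y [-15.9 -15.   17.5  18.4]
106 219 xmed 25.01 y [-15.7 -14.8  17.7  18.4]
114 184 xmed 25.03 y [-15.5 -14.8  17.5  18.5]
122 58 xmed 24.98 y [-14.8 -14.3  16.6  18.6]
x -27 197.0 | x -26 200.6 | x -25 202.6 | x -24 203.3 | x -23 203.4 | x -22 202.0 | x -21 201.5 | x -20 201.8 | x -19 197.5 | x -18 194.2 | x -17 171.2 | x 16 194.1 | x 17 201.3 | x 18 204.0 | x 19 201.3 | x 20 203.3 | x 21 203.0 | x 22 202.3 | x 23 199.8 | x 24 196.7 | x 25 194.6 | x 26 27.4 | x 27 40.2 | y 22 170.8 | y 23 170.5 | y 24 147.8 | y 25 137.4 | y 26 50.9 | y 27 52.9 | y 28 54.0 | y 29 55.7 | y 30 35.9 | y 31 56.7 | y 32 56.6 | y 33 37.8 | y 34 38.8 | y 35 40.1 | sleeve centre in tool [  0.49   1.52 149.48]
```

Request:
{"name": "apply_moves", "arguments": {"rows": [0.0008,0.0033,0,0.011,0,0.001,0.0008,0.0033,0,0.011,0,0.001,0.0008,0.0033,0.01,0.011,0,0.001,0.0008,0.0033,0.02,0.011,0,0.001,0.0008,0.0033,0.03,0.011,0,0.001,0.0008,0.0033,0.036,0.011,0,0.001,0.0008,0.0033,0.042,0.011,0,0.001,0.0008,0.0033,0.046,0.011,0,0.001,0.0008,0.0033,0.05,0.011,0,0.001,0.0008,0.0033,0.05,0.011,0,0.001]}}

```text
t: 9.8
tool_pos: [0.5408, 0.1887, 0.1688]
tool_rot: [-1.895, -2.49, 0.024]
contact_force: [-0.1, -0.7, -2.6]
opening: 0.0366
grip_force: 35.5
```

Request:
{"name": "apply_moves", "arguments": {"rows": [0,0,0.007,0,0,0,0,0,0.014,0,0,0,0,0,0.021,0,0,0,0,0.001,0.028,0,0,0,0,0.001,0.035,0,0,0,0,0.001,0.042,0,0,0,0,0.001,0.042,0,0,0]}}

```text
t: 10.5
tool_pos: [0.5406, 0.1886, 0.143]
tool_rot: [-1.894, -2.49, 0.025]
contact_force: [0.4, -1.4, -3.0]
opening: 0.0367
grip_force: 35.4
```

Request:
{"name": "apply_moves", "arguments": {"rows": [0,0,0.004,0,0,0,0,0,0.008,0,0,0,0,0,0.01,0,0,0,0,0,0.012,0,0,0,0,0,0.012,0,0,0]}}

```text
t: 11.0
tool_pos: [0.5411, 0.1888, 0.1374]
tool_rot: [-1.895, -2.491, 0.023]
contact_force: [-1.8, -2.1, 2.6]
opening: 0.0365
grip_force: 36.8
```

Request:
{"name": "apply_moves", "arguments": {"rows": [0,0,0.001,0,0,0,0,0,0.002,0,0,0,0,0,0.002,0,0,0]}}

```text
t: 11.3
tool_pos: [0.5411, 0.1888, 0.1361]
tool_rot: [-1.895, -2.491, 0.022]
contact_force: [-2.3, -2.4, 5.5]
opening: 0.0364
grip_force: 37.3
```

Request:
{"name": "apply_moves", "arguments": {"rows": [0,0,0.001,0,0,0,0,0,0.002,0,0,0,0,0,0.002,0,0,0]}}

```text
t: 11.6
tool_pos: [0.5411, 0.1888, 0.1349]
tool_rot: [-1.895, -2.491, 0.022]
contact_force: [-2.0, -2.4, 6.0]
opening: 0.0366
grip_force: 37.4
```

Request:
{"name": "apply_moves", "arguments": {"rows": [0,0,0.001,0,0,0,0,0,0.0015,0,0,0,0,0,0.0015,0,0,0]}}

```text
t: 11.9
tool_pos: [0.5412, 0.1888, 0.1343]
tool_rot: [-1.895, -2.491, 0.022]
contact_force: [-2.8, -2.2, 6.0]
opening: 0.036
grip_force: 37.6
```

Request:
{"name": "apply_moves", "arguments": {"rows": [0,0,0.001,0,0,0,0,0,0.0015,0,0,0,0,0,0.0015,0,0,0]}}

```text
t: 12.2
tool_pos: [0.5412, 0.1888, 0.1335]
tool_rot: [-1.895, -2.491, 0.022]
contact_force: [-3.0, -2.1, 7.4]
opening: 0.037
grip_force: 37.8
```

Request:
{"name": "apply_moves", "arguments": {"rows": [0,0,0.001,0,0,0,0,0,0.0015,0,0,0,0,0,0.0015,0,0,0]}}

```text
t: 12.5
tool_pos: [0.5412, 0.1888, 0.1335]
tool_rot: [-1.895, -2.491, 0.023]
contact_force: [-5.5, -1.9, 13.0]
opening: 0.0364
grip_force: 37.9
```

Request:
{"name": "apply_moves", "arguments": {"rows": [0,0,0,0,0,0,0,0,0,0,0,0,0,0,0.001,0,0,0], "grip": 0.47, "grip_force": 20}}

```text
t: 12.8
tool_pos: [0.5409, 0.1889, 0.1322]
tool_rot: [-1.894, -2.49, 0.023]
contact_force: [-4.7, -1.8, 8.3]
opening: 0.0402
grip_force: 5.8
```

Request:
{"name": "apply_moves", "arguments": {"rows": [0,0,0,0,0,0,0,0,0,0,0,0,0,0,0,0,0,0], "grip": 0.51}}

```text
t: 13.1
tool_pos: [0.5398, 0.1888, 0.1305]
tool_rot: [-1.893, -2.489, 0.026]
contact_force: [-5.5, -1.8, 4.0]
opening: 0.0434
grip_force: 2.5
```

Request:
{"name": "apply_moves", "arguments": {"rows": [0,0,-0.004,0,0,0,0,0,-0.004,0,0,0,0,0,-0.004,0,0,0,0,0,-0.004,0,0,0], "grip": 0.75}}

```text
t: 13.5
tool_pos: [0.5411, 0.1889, 0.1336]
tool_rot: [-1.895, -2.491, 0.022]
contact_force: [0.1, 1.0, 0.8]
opening: 0.0641
grip_force: 0.0
```

```bash
python3 - <<'E'
from h import *
im,d,K,Rw,c=cam("wrist"); o=ctrl.get_obs(); R0=Ro.from_rotvec(o["tool_rot"]).as_matrix()
P=pts(d,K,Rw,c); T=((P-o["tool_pos"])@R0)*1000; np.savez("w7.npz",im=im,T=T,d=d,P=P)
cv2.imwrite("pics/w7.png",cv2.resize(im[100:],None,fx=1.5,fy=1.5))
m=(d>0)&(T[...,2]>15)&(T[...,2]<42)&(abs(T[...,1])<16)&(T[...,0]>8)&(T[...,0]<22); q=P[m]
print("top z",np.percentile(q[:,2],[5,25,50,75,95]).round(4))
print(o["t"],o["contact_force"],o["opening"],o["tool_pos"])
E
```

```text
top z [0.106  0.1065 0.1069 0.1072 0.1077]
13.55 [0.17195482 0.18869772 0.15910938] 0.06388210955314981 [0.5410692  0.1888171  0.13353646]
```

View pics/w7.png

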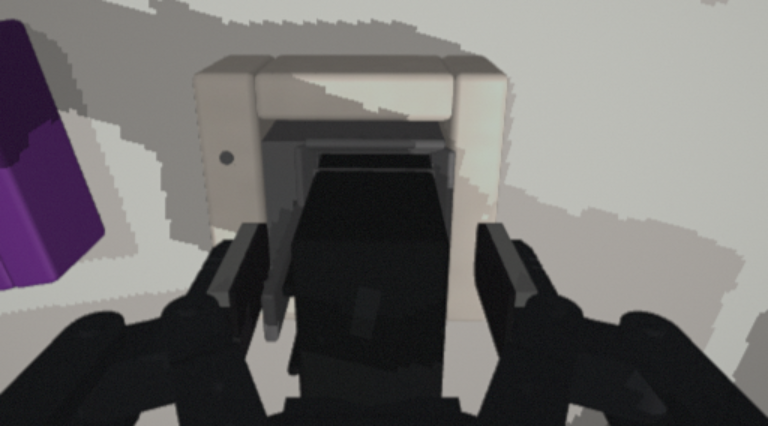

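The view shows the battery seated, the fingers clear, and the tab standing out at (272,320). The top is about 2 mm above the home height, as expected when latched. I'll check how far the tab sticks out.

```bash
python3 - <<'E'
from h import *
z=np.load("w7.npz"); T=z["T"]; d=z["d"]; P=z["P"]
q=T[(d>0)&(abs(P[...,2]-.1069)<.0015)&(abs(T[...,1])<22)&(T[...,0]>13)&(T[...,0]<24)]; print("batt",np.percentile(q[:,1],[1,99]).round(1), "x",np.percentile(q[:,0],99))
for lo,hi in((30,36),(36,45),(45,60)):
    q=T[(d>0)&(T[...,2]>lo)&(T[...,2]<hi)&(T[...,1]>-31)&(T[...,1]<-19)&(abs(T[...,0])<9)]
    print(lo,len(q),np.percentile(q[:,1],[1,5,20,50,90]).round(1) if len(q) else "")
rows([.5410,.1888,.215],15.6)
E
```

```text
batt [-17.8  16.7] x 23.870571327340397
30 391 [-27.3 -27.  -26.3 -25.1 -23.8]
36 253 [-27.5 -26.8 -25.6 -23.8 -23.5]
45 209 [-27.7 -27.3 -26.  -24.7 -23.4]
row [0.0001, -0.0026, -0.1357, -0.0117, -0.0006, -0.0014] t 13.55 pos [0.5411 0.1888 0.1335] dist 0.081 deg 1.1
```

Request:
{"name": "apply_moves", "arguments": {"rows": [0,0,-0.02,0,0,0,0,0,-0.06,0,0,0,0,0,-0.11,0,0,0,0,0,-0.16,0,0,0,0,0,-0.2,0,0,0,0,0,-0.2,0,0,0,0,0,-0.2,0,0,0]}}

```text
t: 14.25
tool_pos: [0.5433, 0.1893, 0.2545]
tool_rot: [-1.895, -2.492, 0.021]
contact_force: [-0.2, -0.2, 0.3]
opening: 0.0642
grip_force: 0.0
```

```bash
python3 - <<'E'
from h import *
im,d,K,Rw,c=cam("wrist"); o=ctrl.get_obs(); P=pts(d,K,Rw,c)
cv2.imwrite("pics/w8.png",cv2.resize(im,None,fx=1.5,fy=1.5))
m=(d>0)&(P[...,2]>.1)&(P[...,2]<.115)&(np.hypot(P[...,0]-.5406,P[...,1]-.1876)<.016); print(m.sum(),np.percentile(P[m][:,2],[5,50,95]).round(4),o["contact_force"].round(1),o["tool_pos"],o["t"])
E
```

```text
1529 [0.1058 0.1068 0.1078] [-0.4  0.4 -0.3] [0.54271858 0.1891837  0.25294992] 14.3
```

View pics/w8.png

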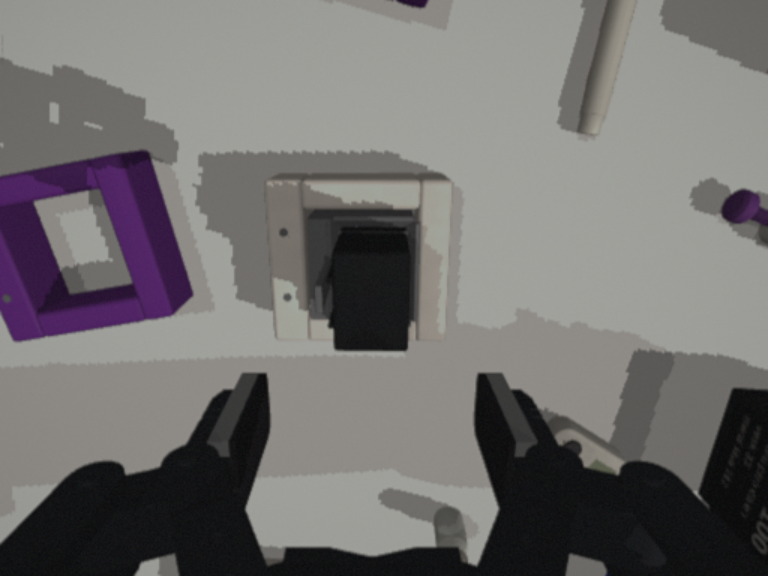

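The view shows the battery standing in the charger at (372,290), tab out on the left, with the gripper clear. Its height hasn't changed since I let go, so I'm handing in.

```bash
python3 -c "
from station import ctrl
print(ctrl.finish_job())"
```

```text
the job is handed in; nothing more can be done
None
```

I moved the battery to the charger and handed the job in at about 14 s; by depth measurement its tab is fully out and it stayed about 2 mm above the floor after release, as a latched battery should.

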